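# Lock the griddle plate and set its recessed thermostat

## Robot

A 6-joint arm with a two-finger parallel gripper is mounted at the origin on the work surface. World frame = base frame: x ahead of the robot, y to its left, z up, the work surface at z = 0. Lengths are in mm, angles in rad, forces in N, time in s.
With the tool pointing down it reaches from about 425 to 1125 mm from the base axis. Payload 14.9 kg.
Tool frame: the origin (TCP) lies at the very end of the fingers, on their centre line; the grasp point (between the pads) lies 19 mm behind it; z points along the fingers, x is the direction in which the jaws open and shut, and the axes are right-handed (so a half turn about z gives the same grasp; the last joint's range is limited). The gripper opens to 91 mm and grips with 3 to 60 N. Pads are 32 mm wide; open, the fingers measure 118 mm over their backs; the gripper's body (76 mm by 178 mm) begins 60 mm behind the grasp point.
Start: joints at [-1.336, 0.379, 1.734, -0, 1.028, -0.033], TCP at [185.222, -675.063, 213.932] pointing down, gripper open.
Joint ranges: [-2.77, 2.77], [-0.74, 2.19], [0, 2.66], [-1.06, 4.2], [0.31, 2.87], [-3.08, 3.08]. Speed limits (rad/s): [1.89, 1.89, 2.39, 3.14, 3.14, 3.14].

## Interface

Orientations are given as a unit quaternion [w, x, y, z].
In Python, from workcell import arm gives the robot as it stands.
- The arm moves only by the shell command python3 -m inch 'ROWS' [FORCE]. ROWS is JSON, a list of rows, each an object with "delta_rot": the turn, a rotation vector about the tool's x, y, z each as a share of 2 rad, from -1 to 1, a list of three; "translation": the shift along the tool's x, y, z each as a share of 1000 mm, from -1 to 1, a list of three; "jaw": the opening, from 0 (shut) to 1 (fully open). A call has 1 to 8 rows; each row is the pose to reach, as a shift and turn from the pose commanded when the call began, along the tool's axes at that moment; what a row does not reach only later rows make up. A row lasts 1/10 s, in which the tool goes at most 50 mm and 8.59 degrees, less where a joint would pass 70% of its speed; a pose out of reach is approached as far as the arm can. A call with a number of a shift or a turn outside -1 to 1 is refused whole. A call with a gripper value outside its range is refused whole. The fingers move at their own pace and stop on an object; FORCE is the grip in N (left out, the last holds). Time passes only in rows, so rows that repeat a pose let the fingers close. It gives the time, the measured TCP pose, the force and the opening at its end, in the units of the state.
- arm.state(): the state, without advancing time (a new reading comes with each control period).
- arm.get_image(name): name is "scene" or "top"; returns a dict with "frame" (400x640x3 uint8, red, green, blue), "camera_matrix" (3x3 intrinsics, pixels), "world_to_cam" (4x4, takes a point from world to camera coordinates). Camera axes: x right, y up, looking along -z (the intrinsics and any distortion apply to the point x, -y, -z); pixel columns grow to the right and rows downward; lengths in mm; the calibration is good to about 2 mm. A picture is of the moment at which its call begins. There is no depth.
- arm.sign_off(): hands the job in, once; it reports no verdict.
Trained networks look in the newest picture that a camera, given by its name, has taken for a name from the list of things; names that differ only in an ending like _2 or _b are one class to them, and where a whole thing is asked for, a point or a joint stands for the part that bears it (a point fixed in the world has none). Each returns a list of dicts, best first, with "confidence" (0 to 1); they miss things now and then, are a little off and sometimes report something else, mostly with a low value. They report only what shows in the picture. A call takes as long as a camera call. They do not tell look-alikes from the thing itself.
- arm.silhouettes(camera, thing): "pixels" (400x640 bool, what is visible of it) and "rect" ([left, top, right, bottom] in pixels, round what is visible of it).
- arm.place_of(camera, thing): "at" ([row, column] in pixels: a listed point, or the origin of a listed thing).
The state is a dict: "t": time; "joint_positions": joint angles; "dq": joint speeds; "joint_efforts": joint torques, N m; "position": TCP position; "eef_rot": TCP orientation; "contact_force": force on the tool from outside, world axes, zero at the start; "wrist_torque": the same for the moment, N m; "opening": opening from 0.0 (shut) to 1.0 (fully open).
Only numpy, scipy, OpenCV 4.12 (cv2) and the standard library are available. Lean on these libraries where they do the work, as an engineer would, in place of code of your own. Each camera call takes 0.05 s, during which the arm holds its last target.

## Task

Get the griddle ready for arepas: first turn the winged plate lock clockwise until it snaps home over the plate's tongue, then reach into the round well and turn the thermostat dial clockwise until its nose points at the upright tab on the ring round the well. Do not press the release button, and leave the mill, cup, pitcher and reamer where they are.

Things in the scene. Friction and masses are not known exactly. Their poses are not given: they have to be found in the camera images.
- griddle: Round electric griddle, fixed. Control pod: white block 150 (x) x 270 (y) x 70 mm high; origin on the counter under its centre, z up. x points from pod to round dark plate (304 mm across, centre x +215, top 74 mm high); y points to the dial's half. Lock at x +5, y -72 mm, release button x -50, y 0. The plate's tongue (36 wide, 6 thick) lies on the pod's top from x +40 outward at y -72.
- well_floor (a point): Centre of the floor of the dial's well, on the dial's turning axis. The well is a plain round recess 76 mm across and 34 mm deep in the pod's flat top, at y = +72 mm of the griddle. Beside the dial its floor is free, except for a hub 22 mm across and 4 mm high under the bar.
- dial_grip (a point): On the thermostat dial's vertical axis, 20 mm above the well's floor. The dial is a black upright bar 40 mm long, 13 mm wide, centred on the axis, its top 26 mm above the floor (8 mm below the pod's top), with a small nose at one end and a pale line from axis to nose. Grip across its width from above with fingers part-open: about 31 mm lies between each flat of the bar and the well's wall.
- dial_nose (a point): Tip of the dial's nose, 28.5 mm from the dial's axis, level with the bar's top. This point's x axis runs from the dial's axis out through the nose.
- dial (a joint): Dial angle in rad, 0 to 4.712, growing clockwise seen from above. At 0 the nose points 135 degrees counter-clockwise from the griddle's x axis; at 2.356 along the griddle's x axis. Even friction (about 0.05 N m), no clicks; it stays where it is left.
- set_ring: Flat dark steel ring lying on the pod's top round the mouth of the well, 80 mm inside, 94 mm outside, 3 mm thick, fixed. Its origin is on the dial's axis at the height of the pod's top, z up; its x axis points to its one upright tab. The tab is the wanted dial setting and is clockwise of the starting nose.
- ring_tab (a point): Top of the ring's upright tab (12 mm radially, 7 mm wide, rising 11 mm above the pod's top), 46 mm from the dial's axis.
- lock (a joint): Lock angle, rad, 0 to 1.571, growing clockwise from above; 0 unlocked (nose along the griddle's +y), 1.571 locked (along +x, over the plate's tongue). An over-centre spring: up to about 1.1 rad it resists (at most 0.3 N m with friction) and springs back if let go below about 0.9; past about 1.35 rad it snaps home by itself to 1.571 and stays.
- lock_grip (a point): On the lock's vertical axis, 12 mm below the top of its wing, 100 mm above the counter. The wing is an upright steel bar 44 mm long, 12 wide, 30 high (82 to 112 mm above the counter), centred on the axis, standing on a flat cam nose; grip across its width from above.
- lock_nose (a point): End of the lock's flat cam nose (14 mm wide, 5 mm thick, its top level with the wing's foot), 46 mm from the lock's axis. This point's x axis runs from the axis along wing and nose.
- release (a joint): Travel of the release button in m, 0 at rest to 0.005 fully pressed. A spring button, about 5 N.
- release_top (a point): Top of the round black release button (24 mm across, standing 10 mm above the pod's top) between lock and dial, near the pod's edge on the robot's side. Not to be pressed.
- pepper_mill: Glass pepper mill with steel head, 56 mm across, 138 mm high, standing; origin at the centre of its foot, z up.
- measuring_cup: Yellow plastic measuring cup, 72 mm across, 55 mm high, with a flat handle reaching 108 mm from the centre along its x; origin at the centre of its foot.
- pitcher: Small white ceramic pitcher, 84 mm across, 95 mm high, handle reaching 71 mm from the centre along its +y; origin at the centre of its foot, z up.
- reamer: Wooden citrus reamer lying on the counter along its x axis, 145 mm long, 42 mm at its thickest; origin on the counter under its middle.
There are look-alikes about, which are no part of the job. Several things have the shape of the measuring_cup; the one meant has the colours described above.

How it is judged (in metres and radians):
On the way, in this order (a step that is already met when the one before it is completed fails the run):
1. the plate lock is turned home into its locked position (value of joint lock above 1.48 rad), for 0.2 s.
2. the dial's nose points at the ring's tab, with the lock still home (angle between the x axis of dial_nose and the x axis of set_ring, either way round below 0.12 rad and x of dial_nose in the frame of set_ring above 0.01 m and value of joint lock above 1.48 rad), for 0.2 s.
At the end, for the whole second after the job is handed in: The lock is home (above 1.48 rad), the dial is at rest with its nose within 0.12 rad (7 degrees) of the direction of the ring's tab, the release button is up, and mill, cup, pitcher and reamer are within 30 mm of where they stood, the first three upright (all of step 2 and velocity of joint dial between -0.05 and 0.05 rad/s and value of joint release below 0.0025 m and distance of each of pepper_mill, measuring_cup, pitcher, reamer from where it was at the start of the episode below 0.03 m and angle between each of pepper_mill, pitcher, measuring_cup's own z axis and vertical below 0.3 rad); the robot touches nothing.
It fails at once if the release button is pressed (value of joint release above 0.0025 m).
It fails at once if a bystander is knocked over or pushed more than 30 mm (distance of any of pepper_mill, measuring_cup, pitcher, reamer from where it was at the start of the episode above 0.03 m or angle between any of pepper_mill, pitcher, measuring_cup's own z axis and vertical above 0.5 rad).
It also fails if it takes over 64 s, if anything falls off the work surface, if the arm or the gripper's body presses on something with over 40 N, if the wrist force passes 120 N, or if a joint passes its speed limit or range.

## Working session

There is one attempt and no reset: what is moved stays moved. The work goes in short steps, Python scripts to look and compute and a shell command to move; the robot and the scene stay as the last step left them, time stands still between calls to the robot, and variables do not carry over. Pictures are saved under pics/ and viewed, and the job is handed in when it is done.

```bash
mkdir -p pics; ls; python3 - <<'E'
from workcell import arm
import cv2,numpy as np
for n in("scene","top"):
    r=arm.get_image(n); cv2.imwrite(f"pics/{n}0.png",r["frame"][:,:,::-1])
    np.savez(f"pics/{n}0.npz",**r)
    print(n,r["camera_matrix"].round(1).tolist(),r["world_to_cam"].round(3).tolist())
    for t in("griddle","well_floor","dial_grip","dial_nose","set_ring","ring_tab","lock_grip","lock_nose","release_top","pepper_mill","measuring_cup","pitcher","reamer"):
        print(t,[(np.round(d["at"],1).tolist(),round(d["confidence"],2)) for d in arm.place_of(n,t)][:4])
print(arm.state())
E
```

```text
pics
scene [[514.6, 0.0, 320.1], [0.0, 514.6, 203.0], [0.0, 0.0, 1.0]] [[-0.466, 0.885, 0.008, 219.958], [-0.703, -0.376, 0.604, 362.129], [0.538, 0.276, 0.797, -1719.822], [0.0, 0.0, 0.0, 1.0]]
griddle [([190.1, 284.3], 0.65)]
well_floor [([200.1, 299.0], 0.8), ([193.0, 284.4], 0.31)]
dial_grip [([192.4, 299.0], 0.46)]
dial_nose [([194.9, 310.2], 0.44), ([190.6, 283.2], 0.16)]
set_ring [([192.8, 298.2], 0.68), ([190.9, 295.5], 0.6)]
ring_tab [([193.3, 284.7], 0.78)]
lock_grip [([159.2, 263.5], 0.78)]
lock_nose [([190.4, 285.4], 0.63), ([169.8, 271.0], 0.46), ([173.9, 201.0], 0.27)]
release_top [([162.3, 292.2], 0.38)]
pepper_mill [([146.6, 234.4], 0.95)]
measuring_cup [([253.9, 315.3], 0.68), ([291.9, 390.1], 0.68), ([235.5, 433.5], 0.62)]
pitcher [([222.4, 365.9], 0.92)]
reamer [([170.5, 198.9], 0.58)]
top [[417.5, 0.0, 323.8], [0.0, 417.5, 196.5], [0.0, 0.0, 1.0]] [[-0.022, -1.0, -0.01, 50.285], [0.995, -0.023, 0.094, -562.994], [-0.094, -0.008, 0.996, -1135.895], [0.0, 0.0, 0.0, 1.0]]
griddle [([211.2, 369.7], 0.85)]
well_floor [([203.5, 348.2], 0.87)]
dial_grip [([213.0, 367.7],
[... 520 characters left out ...]
_positions': array([-1.33632116e+00,  3.78898141e-01,  1.73418452e+00, -1.32486012e-05,
        1.02851006e+00, -3.32991297e-02]), 'dq': array([-1.22684238e-04,  1.76917862e-05,  7.87415265e-04, -1.01575653e-03,
        8.15929334e-04, -1.51388299e-03]), 'joint_efforts': array([ 1.32935500e-03, -7.63691354e+01, -4.34746170e+01,  6.52112206e-02,
        3.90307338e-02,  1.66533624e-05]), 'position': array([ 185.20672642, -675.07484384,  213.94073409]), 'eef_rot': array([ 4.37301166e-06,  7.95170517e-01, -6.06385891e-01, -3.61542445e-06]), 'contact_force': array([0.20670577, 0.34628792, 0.12209469]), 'wrist_torque': array([-0.01257437, -0.03472743,  0.00833477]), 'opening': 1.0001028807014443}
```

```bash
python3 - <<'E'
import cv2
a=cv2.imread("pics/scene0.png");b=cv2.imread("pics/top0.png")
cv2.imwrite("pics/scene0c.png",cv2.resize(a[110:310,170:450],None,fx=2.8,fy=2.8,interpolation=3))
cv2.imwrite("pics/top0c.png",cv2.resize(b[140:260,310:470],None,fx=5,fy=5,interpolation=3)[:600,:800])
E
```

```text
(no output)
```

View pics/scene0c.png

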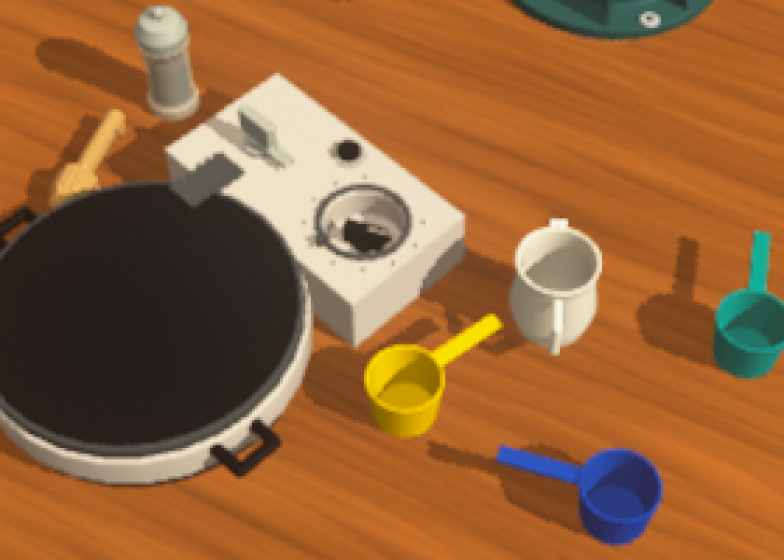

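View pics/top0c.png

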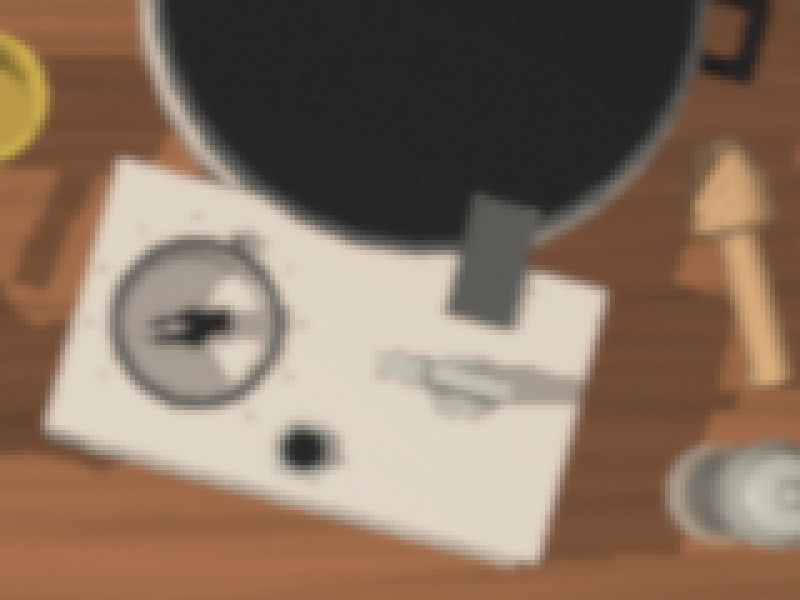

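View pics/top0.png

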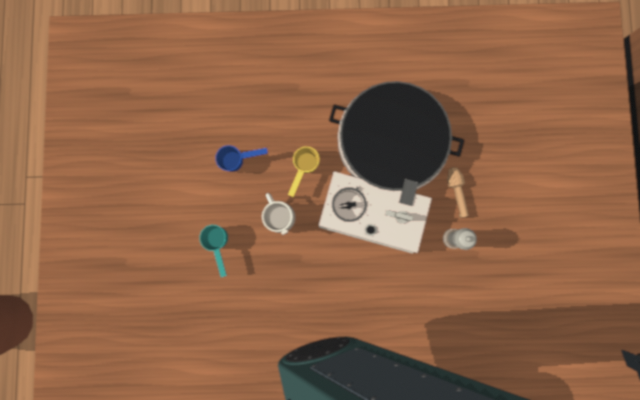

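```bash
cat > h.py <<'E'
import numpy as np,cv2
def load(n,k=0):
    r=np.load(f"pics/{n}{k}.npz"); return r["camera_matrix"],r["world_to_cam"]
def proj(K,T,p):
    c=(T[:3,:3]@np.atleast_2d(p).T).T+T[:3,3]; q=c*[1,-1,-1]
    u=(K@q.T).T; return u[:,:2]/u[:,2:]
def backproj(K,T,uv,z):
    d=np.linalg.inv(K)@[uv[0],uv[1],1]; d=d*[1,-1,-1]
    R=T[:3,:3];o=-R.T@T[:3,3]; d=R.T@d
    return o+d*(z-o[2])/d[2]
E
cat > fit.py <<'E'
from h import *
from scipy.optimize import least_squares
c={n:load(n) for n in("scene","top")}
G={"griddle":(0,0,0)}
obs=[]
def top(u,v): return (310+u/5,140+v/5)
def sc(u,v): return (170+u/2.8,110+v/2.8)
# local pts
obs+=[("top",(75,135,70),top(118,158)),("top",(75,-135,70),top(608,290)),("top",(-75,-135,70),top(540,560)),("top",(-75,135,70),top(45,430))]
obs+=[("top",(0,72,70),top(198,322)),("top",(-50,0,80),top(304,450)),("top",(5,-72,100),(403,215.4)),("top",(0,72,36),(348.2,203.5))]
obs+=[("scene",(-75,-135,70),sc(279,75)),("scene",(-75,135,70),sc(465,213)),("scene",(75,135,70),sc(355,307)),("scene",(-50,0,80),sc(348,150)),
("scene",(5,-72,100),(263.5,159.2)),("scene",(0,72,70),sc(363,222)),("scene",(75,-135,70),sc(166,152))]
def W(q,l):
    x,y,a=q[:3];l=np.array(l,float);R=np.array([[np.cos(a),-np.sin(a),0],[np.sin(a),np.cos(a),0],[0,0,1]]);return R@l+[x,y,0]
def f(q): return np.concatenate([proj(*c[n],W(q,l))[0]-np.array(o) for n,l,o in obs])
r=least_squares(f,[530,-50,-.2],loss="soft_l1")
if __name__=="__main__":
    q=r.x;print(q,np.degrees(q[2]));print(f(q).reshape(-1,2).round(1).tolist())
    for nm,l in dict(lock=(5,-72,100),well=(0,72,36),dg=(0,72,56),rel=(-50,0,80)).items(): print(nm,W(q,l).round(1))
    ax=W(q,(0,72,0))[:2]; lx=W(q,(5,-72,0))[:2]
    def ang(n,uv,z,a0): 
        p=backproj(*c[n],uv,z)[:2]-a0; print(n,p.round(1),np.degrees(np.arctan2(p[1],p[0])).round(1))
    print("nose");ang("top",(335.9,203.2),62,ax);ang("top",top(150,325),62,ax);ang("scene",(310.2,194.9),62,ax)
    print("tab");ang("top",(355.5,190.3),80,ax);ang("top",top(247,243),80,ax);ang("scene",(284.7,193.3),80,ax)
    print("lock nose");ang("top",(384.6,211.6),82,lx);ang("scene",(271,169.8),82,lx);ang("top",top(385,362),82,lx)
E
python3 fit.py
python3 - <<'E'
import cv2
a=cv2.imread("pics/scene0.png");b=cv2.imread("pics/top0.png")
x=cv2.resize(a[165:215,270:325],(600,545),interpolation=3);y=cv2.resize(b[180:225,325:375],(600,540),interpolation=3)
cv2.imwrite("pics/sc1.png",x);cv2.imwrite("pics/tp1.png",y)
cv2.imwrite("pics/cup1.png",cv2.resize(b[135:205,280:340],(514,600),interpolation=3))
E
```

```text
[ 5.17259950e+02 -9.71589532e+01 -2.84565903e-01] -16.304425230505476
[[-0.6, -0.1], [-1.0, -0.7], [-0.9, -0.1], [-0.6, -0.7], [-1.1, -0.1], [-0.5, -0.6], [0.3, 0.6], [-0.3, 1.8], [-1.4, -0.7], [-0.1, 0.3], [-0.6, -0.9], [0.0, -0.9], [-2.0, -4.5], [0.1, -0.1], [-0.8, -0.7]]
lock [ 501.8 -167.7  100. ]
well [537.5 -28.1  36. ]
dg [537.5 -28.1  56. ]
rel [469.3 -83.1  80. ]
nose
top [ 4.4 33.5] 82.5
top [-0.7 22.5] 91.8
scene [-1.4 31.1] 92.7
tab
top [ 36.2 -19.1] -27.8
top [ 40.5 -29.6] -36.1
scene [ 38.  -24.1] -32.4
lock nose
top [13.4 45.6] 73.7
scene [21.8 42.2] 62.7
top [11.1 39.4] 74.2
```

View pics/sc1.png

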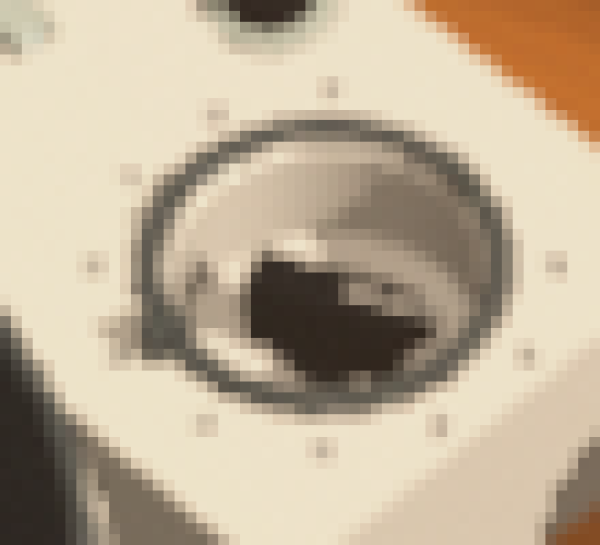

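View pics/tp1.png

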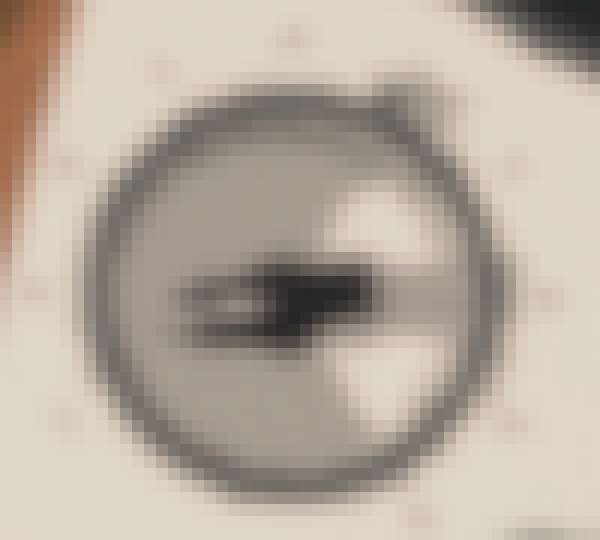

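```bash
sed -i 's#return (310+u/5,140+v/5)#return (310+(u+.5)/5-.5,140+(v+.5)/5-.5)#; s#return (170+u/2.8,110+v/2.8)#return (170+(u+.5)/2.8-.5,110+(v+.5)/2.8-.5)#' fit.py; python3 fit.py
cat >> h.py <<'E'
def rel(goal,yaw_deg,st):
    "shift (tool axes,/1000) and z-turn (/2 rad) for pointing-down goal with jaw axis at yaw mod 180"
    from scipy.spatial.transform import Rotation as Ro
    w,x,y,z=st["eef_rot"];R=Ro.from_quat([x,y,z,w]).as_matrix()
    d=R.T@(np.array(goal)-st["position"])/1000
    cur=np.degrees(np.arctan2(R[1,0],R[0,0])); dy=(yaw_deg-cur+90)%180-90
    print("cur yaw",cur.round(2),"tilt",R[:,2].round(4),"shift",d.round(4),"rotz",round(-np.radians(dy)/2,4),"deg ccw",round(dy,2))
E
python3 - <<'E'
from h import *
from workcell import arm
from fit import r,W
rel([*W(r.x,(5,-72,0))[:2],200],np.degrees(r.x[2]),arm.state())
# overlay
c={n:load(n) for n in("scene","top")}
ax=W(r.x,(0,72,0))
b=cv2.resize(cv2.imread("pics/top0.png")[180:225,325:375],(600,540),interpolation=0)
s=cv2.resize(cv2.imread("pics/scene0.png")[165:215,270:325],(660,600),interpolation=0)
def dr(im,n,pts,col,closed=True):
    p=proj(*c[n],np.array(pts)); o=np.array([325,180]) if n=="top" else np.array([270,165])
    cv2.polylines(im,[((p-o+.5)*12).round().astype(int)],closed,col,1)
def P(rr,t,z): t=np.radians(t);return ax*[1,1,0]+[rr*np.cos(t),rr*np.sin(t),z]
def box(t,l0,l1,w,z):
    t=np.radians(t);u=np.array([np.cos(t),np.sin(t),0]);v=np.array([-u[1],u[0],0]);return [ax*[1,1,0]+u*l+v*k+[0,0,z] for l,k in((l0,w),(l1,w),(l1,-w),(l0,-w))]
for im,n in((b,"top"),(s,"scene")):
    for R_ in(40,47): dr(im,n,[P(R_,t,73) for t in range(0,360,6)],(0,0,255))
    dr(im,n,box(-33,40,52,3.5,81),(255,0,0)); dr(im,n,box(-33,40,52,3.5,70),(255,0,0))
    dr(im,n,box(93,-20,20,6.5,62),(0,200,0)); dr(im,n,[P(0,0,62),P(28.5,93,62)],(0,200,0),False)
cv2.imwrite("pics/ovt.png",b);cv2.imwrite("pics/ovs.png",s)
E
```

```text
[ 5.17812093e+02 -9.71534146e+01 -2.85143443e-01] -16.33751583560234
[[-0.2, 0.0], [-0.6, -0.5], [-0.5, 0.1], [-0.2, -0.5], [-0.7, 0.1], [-0.1, -0.4], [0.3, 0.4], [-0.3, 1.5], [-1.1, -0.3], [0.1, 0.8], [-0.5, -0.4], [0.2, -0.5], [-2.1, -4.3], [0.3, 0.3], [-0.5, -0.3]]
lock [ 502.4 -167.7  100. ]
well [538.1 -28.1  36. ]
dg [538.1 -28.1  56. ]
rel [469.8 -83.1  80. ]
nose
top [ 3.8 33.5] 83.5
top [-0.2 23.6] 90.5
scene [-2.  31.1] 93.7
tab
top [ 35.6 -19.1] -28.2
top [ 41.  -28.5] -34.8
scene [ 37.4 -24.1] -32.8
lock nose
top [12.9 45.6] 74.3
scene [21.3 42.2] 63.3
top [11.7 40.4] 73.9
cur yaw -74.66 tilt [-0. -0. -1.] shift [-0.4054 -0.4401  0.0139] rotz -0.5089 deg ccw 58.32
```

View pics/ovt.png

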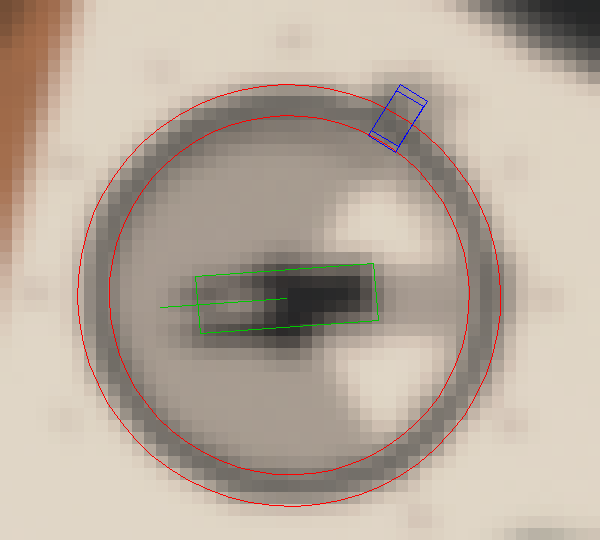

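View pics/ovs.png

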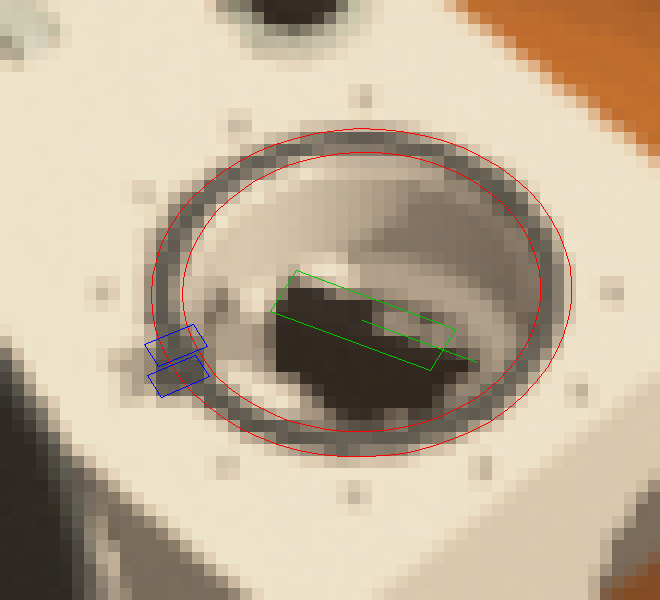

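```bash
python3 -m inch '[{"delta_rot":[0,0,-0.51],"translation":[-0.405,-0.44,0],"jaw":0.5},{"delta_rot":[0,0,-0.51],"translation":[-0.405,-0.44,0],"jaw":0.5},{"delta_rot":[0,0,-0.51],"translation":[-0.405,-0.44,0],"jaw":0.5},{"delta_rot":[0,0,-0.51],"translation":[-0.405,-0.44,0],"jaw":0.5},{"delta_rot":[0,0,-0.51],"translation":[-0.405,-0.44,0],"jaw":0.5},{"delta_rot":[0,0,-0.51],"translation":[-0.405,-0.44,0],"jaw":0.5},{"delta_rot":[0,0,-0.51],"translation":[-0.405,-0.44,0],"jaw":0.5},{"delta_rot":[0,0,-0.51],"translation":[-0.405,-0.44,0],"jaw":0.5}]' 40
python3 - <<'E'
from h import *
from workcell import arm
from fit import r,W
rel([*W(r.x,(5,-72,0))[:2],200],np.degrees(r.x[2]),arm.state())
E
```

```text
t: 2.2
position: [398.1, -334.2, 214.2]
eef_rot: [0.0, 0.99, -0.139, 0.0]
contact_force: [0.6, -1.5, -0.2]
opening: 0.498
cur yaw -15.97 tilt [ 5.e-04 -5.e-04 -1.e+00] shift [ 0.0544 -0.1888  0.0142] rotz 0.0032 deg ccw -0.37
```

```bash
python3 - <<'E'
from h import *
from fit import r,W,c
q=r.x;S=14
def go(n,x0,y0,w,h):
    im=cv2.resize(cv2.imread(f"pics/{n}0.png")[y0:y0+h,x0:x0+w],None,fx=S,fy=S,interpolation=0)
    def dr(pts,col):
        p=proj(*c[n],np.array([W(q,a) for a in pts]));cv2.polylines(im,[((p-[x0,y0]+.5)*S).astype(int)],True,col,1)
    for z in(82,112): dr([(5+a,-72+b,z) for a,b in((-6,-22),(6,-22),(6,22),(-6,22))],(0,0,255))
    dr([(5+a,-72+b,82) for a,b in((-7,0),(7,0),(7,46),(-7,46))],(255,0,0))
    dr([(40,-72-18,76),(40,-72+18,76),(66,-54,76),(66,-90,76)],(0,160,0))
    return im
a=go("top",378,193,50,36);b=go("scene",233,140,50,36)
cv2.imwrite("pics/lk_t.png",a);cv2.imwrite("pics/lk_s.png",b)
E
```

```text
(no output)
```

View pics/lk_t.png

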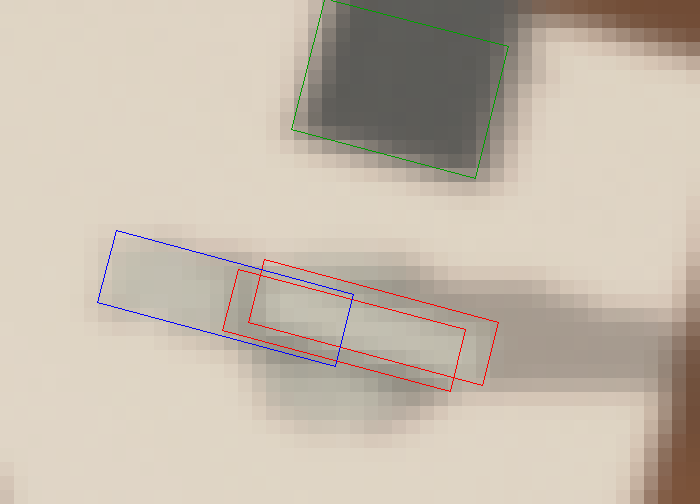

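View pics/lk_s.png

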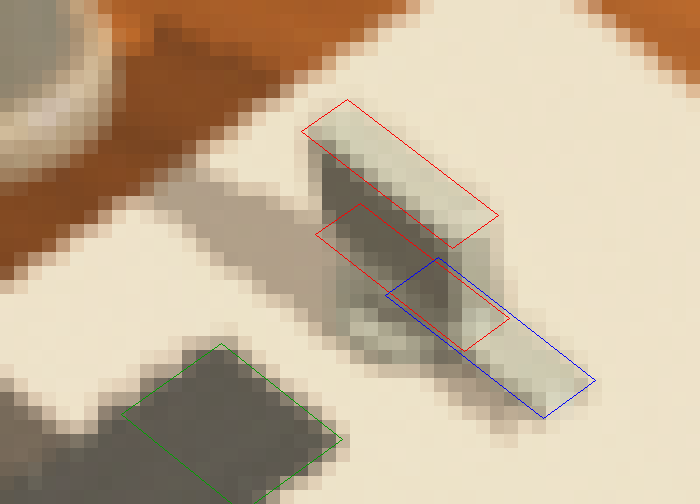

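```bash
python3 -m inch '[{"delta_rot":[0,0,0],"translation":[0.054,-0.189,0.014],"jaw":0.5},{"delta_rot":[0,0,0],"translation":[0.054,-0.189,0.014],"jaw":0.5},{"delta_rot":[0,0,0],"translation":[0.054,-0.189,0.014],"jaw":0.5},{"delta_rot":[0,0,0],"translation":[0.054,-0.189,0.014],"jaw":0.5},{"delta_rot":[0,0,0],"translation":[0.054,-0.189,0.014],"jaw":0.5},{"delta_rot":[0,0,0],"translation":[0.054,-0.189,0.06],"jaw":0.5},{"delta_rot":[0,0,0],"translation":[0.054,-0.189,0.08],"jaw":0.5},{"delta_rot":[0,0,0],"translation":[0.054,-0.189,0.08],"jaw":0.5}]'
python3 - <<'E'
from h import *
from workcell import arm
from fit import r,W
rel([*W(r.x,(5,-72,0))[:2],87],np.degrees(r.x[2]),arm.state())
for n in("scene","top"):
    f=arm.get_image(n)["frame"][:,:,::-1]; cv2.imwrite(f"pics/{n}2.png",f)
cv2.imwrite("pics/s2.png",cv2.resize(cv2.imread("pics/scene2.png")[100:220,200:340],None,fx=5,fy=5,interpolation=3))
E
```

```text
t: 3.0
position: [500.2, -169.2, 131.5]
eef_rot: [-0.0, 0.99, -0.141, -0.002]
contact_force: [-0.1, 0.6, 0.9]
opening: 0.497
cur yaw -16.22 tilt [-0.0042  0.0016 -1.    ] shift [ 0.0019 -0.0021  0.0445] rotz 0.001 deg ccw -0.12
```

View pics/s2.png

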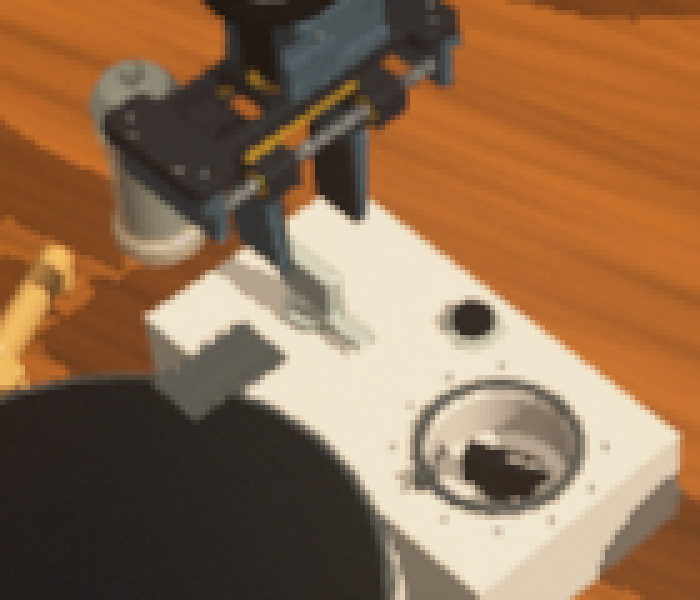

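```bash
python3 -m inch '[{"delta_rot":[0,0,0],"translation":[0,0,0.02],"jaw":0.5},{"delta_rot":[0,0,0],"translation":[0,0,0.035],"jaw":0.5},{"delta_rot":[0,0,0],"translation":[0,0,0.046],"jaw":0.5},{"delta_rot":[0,0,0],"translation":[0,0,0.046],"jaw":0.5}]'
python3 - <<'E'
from h import *
from workcell import arm
from fit import r,W
s=arm.state();print(s["position"],s["contact_force"])
rel([*W(r.x,(5,-72,0))[:2],87],np.degrees(r.x[2]),s)
E
```

```text
t: 3.5
position: [501.4, -169.5, 87.1]
eef_rot: [-0.0, 0.99, -0.141, -0.001]
contact_force: [-0.0, -0.6, 0.8]
opening: 0.501
[ 501.40022262 -169.47069396   87.06469104] [-0.0075118  -0.5902946   0.82843414]
cur yaw -16.23 tilt [-1.5e-03  6.0e-04 -1.0e+00] shift [ 0.0004 -0.002   0.0001] rotz 0.001 deg ccw -0.11
```

Close on the wing, correcting 2 mm along it.

```bash
python3 -m inch '[{"delta_rot":[0,0,0],"translation":[0.0005,-0.002,0],"jaw":0.5},{"delta_rot":[0,0,0],"translation":[0.0005,-0.002,0],"jaw":0},{"delta_rot":[0,0,0],"translation":[0.0005,-0.002,0],"jaw":0},{"delta_rot":[0,0,0],"translation":[0.0005,-0.002,0],"jaw":0},{"delta_rot":[0,0,0],"translation":[0.0005,-0.002,0],"jaw":0},{"delta_rot":[0,0,0],"translation":[0.0005,-0.002,0],"jaw":0},{"delta_rot":[0,0,0],"translation":[0.0005,-0.002,0],"jaw":0}]' 40
```

```text
t: 4.2
position: [502.4, -167.6, 88.0]
eef_rot: [-0.0, 0.99, -0.141, -0.001]
contact_force: [-5.1, 1.5, 7.5]
opening: 0.133
```

```bash
python3 -m inch '[{"delta_rot":[0,0,0.06],"translation":[0,0,0],"jaw":0},{"delta_rot":[0,0,0.12],"translation":[0,0,0],"jaw":0},{"delta_rot":[0,0,0.18],"translation":[0,0,0],"jaw":0},{"delta_rot":[0,0,0.24],"translation":[0,0,0],"jaw":0},{"delta_rot":[0,0,0.30],"translation":[0,0,0],"jaw":0},{"delta_rot":[0,0,0.36],"translation":[0,0,0],"jaw":0},{"delta_rot":[0,0,0.40],"translation":[0,0,0],"jaw":0},{"delta_rot":[0,0,0.40],"translation":[0,0,0],"jaw":0}]' 50
python3 -c "
from workcell import arm
from h import *
s=arm.state();print(s['wrist_torque'],s['joint_positions']);rel([502.4,-167.7,88],-106,s)"
```

```text
t: 5.0
position: [502.6, -167.8, 88.1]
eef_rot: [0.0, 0.856, -0.517, -0.0]
contact_force: [-4.0, -0.6, 6.2]
opening: 0.126
[-0.21743676  1.03280258 -0.02283068] [-3.66029553e-01  3.10653349e-01  2.12293914e+00 -4.99626764e-04
  7.09024853e-01  7.20051766e-01]
cur yaw -62.21 tilt [-1.1e-03  1.0e-04 -1.0e+00] shift [-0.0002  0.0001  0.0001] rotz 0.3822 deg ccw -43.79
```

```bash
python3 -m inch '[{"delta_rot":[0,0,0.06],"translation":[0,0,0],"jaw":0},{"delta_rot":[0,0,0.12],"translation":[0,0,0],"jaw":0},{"delta_rot":[0,0,0.18],"translation":[0,0,0],"jaw":0},{"delta_rot":[0,0,0.24],"translation":[0,0,0],"jaw":0},{"delta_rot":[0,0,0.30],"translation":[0,0,0],"jaw":0},{"delta_rot":[0,0,0.36],"translation":[0,0,0],"jaw":0},{"delta_rot":[0,0,0.39],"translation":[0,0,0],"jaw":0},{"delta_rot":[0,0,0.39],"translation":[0,0,0],"jaw":0}]' 50
python3 -c "
from workcell import arm
from h import *
s=arm.state();print(s['wrist_torque'],s['joint_positions']);rel([502.4,-167.7,88],-106,s)"
```

```text
t: 5.8
position: [502.6, -168.0, 88.1]
eef_rot: [-0.001, -0.596, 0.803, 0.0]
contact_force: [-3.9, -3.5, 5.4]
opening: 0.126
[-0.73024586  1.1968359  -0.05930514] [-3.66251826e-01  3.10719928e-01  2.12287497e+00 -1.13163529e-03
  7.08876002e-01  1.49928913e+00]
cur yaw -106.84 tilt [-1.1e-03 -4.0e-04 -1.0e+00] shift [-0.0003  0.0003  0.0001] rotz -0.0073 deg ccw 0.84
```

Open, rise 120 mm, and look.

```bash
python3 -m inch '[{"delta_rot":[0,0,0],"translation":[0,0,0],"jaw":0.5},{"delta_rot":[0,0,0],"translation":[0,0,0],"jaw":0.5},{"delta_rot":[0,0,0],"translation":[0,0,0],"jaw":0.5},{"delta_rot":[0,0,0],"translation":[0,0,-0.03],"jaw":0.5},{"delta_rot":[0,0,0],"translation":[0,0,-0.08],"jaw":0.5},{"delta_rot":[0,0,0],"translation":[0,0,-0.12],"jaw":0.4},{"delta_rot":[0,0,0],"translation":[0,0,-0.12],"jaw":0.36}]'
python3 - <<'E'
from h import *
from workcell import arm
for n in("scene","top"):
    f=arm.get_image(n)["frame"][:,:,::-1]; cv2.imwrite(f"pics/{n}3.png",f)
cv2.imwrite("pics/s3.png",cv2.resize(cv2.imread("pics/scene3.png")[100:220,200:340],None,fx=5,fy=5,interpolation=3))
E
```

```text
t: 6.5
position: [505.7, -168.7, 213.3]
eef_rot: [0.002, -0.597, 0.802, -0.003]
contact_force: [0.5, -0.4, 0.1]
opening: 0.372
```

View pics/s3.png

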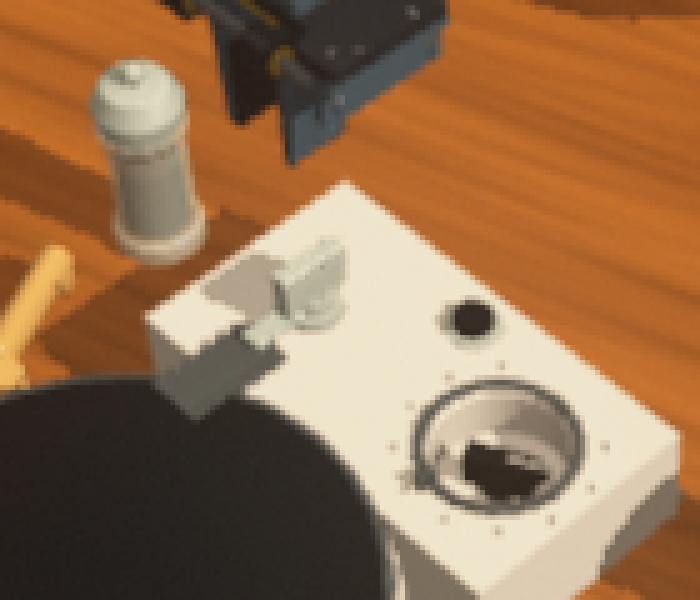

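```bash
python3 - <<'E'
from h import *
from workcell import arm
s=arm.state();print(s["position"]);rel([538.1,-28.5,150],-60,s)
E
```

```text
[ 503.38970731 -167.85761506  208.70966331]
cur yaw -106.74 tilt [ 1.8e-03 -6.0e-04 -1.0e+00] shift [-0.1435  0.007   0.0587] rotz -0.4078 deg ccw 46.74
```

```bash
python3 -m inch '[{"delta_rot":[0,0,-0.07],"translation":[-0.05,0.003,0],"jaw":0.34},{"delta_rot":[0,0,-0.14],"translation":[-0.1,0.005,0],"jaw":0.34},{"delta_rot":[0,0,-0.21],"translation":[-0.144,0.007,0],"jaw":0.34},{"delta_rot":[0,0,-0.28],"translation":[-0.144,0.007,0.01],"jaw":0.34},{"delta_rot":[0,0,-0.35],"translation":[-0.144,0.007,0.02],"jaw":0.34},{"delta_rot":[0,0,-0.42],"translation":[-0.144,0.007,0.03],"jaw":0.34},{"delta_rot":[0,0,-0.49],"translation":[-0.144,0.007,0.04],"jaw":0.34},{"delta_rot":[0,0,-0.49],"translation":[-0.144,0.007,0.04],"jaw":0.34}]'
python3 - <<'E'
from h import *
from workcell import arm
s=arm.state();print(s["position"]);rel([538.1,-28.5,120],4,s)
E
```

```text
t: 7.4
position: [536.1, -27.6, 165.3]
eef_rot: [0.001, 0.905, -0.426, -0.002]
contact_force: [0.1, -0.2, -0.4]
opening: 0.338
[536.10596641 -27.6154645  165.27884386]
cur yaw -50.45 tilt [-4.5e-03  5.0e-04 -1.0e+00] shift [ 0.0021 -0.0011  0.0453] rotz -0.4752 deg ccw 54.45
```

```bash
python3 -m inch '[{"delta_rot":[0,0,-0.07],"translation":[0,0,0.01],"jaw":0.34},{"delta_rot":[0,0,-0.14],"translation":[0,0,0.02],"jaw":0.34},{"delta_rot":[0,0,-0.21],"translation":[0,0,0.03],"jaw":0.34},{"delta_rot":[0,0,-0.28],"translation":[0,0,0.04],"jaw":0.34},{"delta_rot":[0,0,-0.35],"translation":[0,0,0.05],"jaw":0.34},{"delta_rot":[0,0,-0.42],"translation":[0,0,0.05],"jaw":0.34},{"delta_rot":[0,0,-0.475],"translation":[0,0,0.05],"jaw":0.34},{"delta_rot":[0,0,-0.475],"translation":[0,0,0.05],"jaw":0.34}]'
python3 - <<'E'
from h import *
from workcell import arm
s=arm.get_image("top")
s=arm.get_image("scene"); f=s["frame"][:,:,::-1]
cv2.imwrite("pics/s4.png",cv2.resize(f[110:230,230:370],None,fx=5,fy=5,interpolation=3))
s=arm.state();print(s["position"]);rel([538.1,-28.5,120],4,s)
E
```

```text
t: 8.2
position: [537.4, -27.8, 117.5]
eef_rot: [-0.0, 0.999, 0.032, -0.001]
contact_force: [-0.9, 0.0, 0.5]
opening: 0.341
[537.61119984 -27.84353316 117.72882486]
cur yaw 3.5 tilt [-5.e-04  1.e-04 -1.e+00] shift [ 0.0004  0.0007 -0.0023] rotz -0.0043 deg ccw 0.5
```

View pics/s4.png

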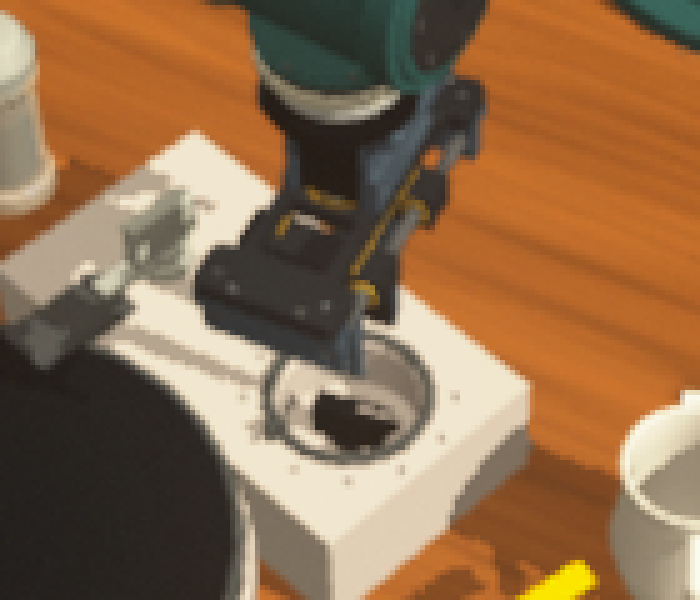

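```bash
python3 -m inch '[{"delta_rot":[0,0,0],"translation":[0.0005,0.0005,0.02],"jaw":0.34},{"delta_rot":[0,0,0],"translation":[0.0005,0.0005,0.035],"jaw":0.34},{"delta_rot":[0,0,0],"translation":[0.0005,0.0005,0.05],"jaw":0.34},{"delta_rot":[0,0,0],"translation":[0.0005,0.0005,0.058],"jaw":0.34},{"delta_rot":[0,0,0],"translation":[0.0005,0.0005,0.058],"jaw":0.34}]' 20
```

```text
t: 8.8
position: [537.5, -28.2, 58.6]
eef_rot: [-0.0, 0.999, 0.033, -0.001]
contact_force: [-0.1, 0.1, 1.2]
opening: 0.336
```

```bash
python3 -m inch '[{"delta_rot":[0,0,0],"translation":[0,0,0.005],"jaw":0.34},{"delta_rot":[0,0,0],"translation":[0,0,0.01],"jaw":0.34},{"delta_rot":[0,0,0],"translation":[0,0,0.014],"jaw":0.34},{"delta_rot":[0,0,0],"translation":[0,0,0.014],"jaw":0.34}]' 20
```

```text
t: 9.2
position: [538.1, -28.3, 45.6]
eef_rot: [-0.0, 0.999, 0.033, -0.0]
contact_force: [0.6, -0.1, 0.4]
opening: 0.339
```

Free of contact. Close.

```bash
python3 -m inch '[{"delta_rot":[0,0,0],"translation":[0,0,0],"jaw":0},{"delta_rot":[0,0,0],"translation":[0,0,0],"jaw":0},{"delta_rot":[0,0,0],"translation":[0,0,0],"jaw":0},{"delta_rot":[0,0,0],"translation":[0,0,0],"jaw":0},{"delta_rot":[0,0,0],"translation":[0,0,0],"jaw":0},{"delta_rot":[0,0,0],"translation":[0,0,0],"jaw":0}]' 25
python3 -c "
from workcell import arm
from h import *
s=arm.state();print(s['wrist_torque'],s['joint_positions']);rel([538.1,-28.3,45],-123,s)"
```

```text
t: 9.8
position: [538.9, -28.4, 46.3]
eef_rot: [0.0, 0.999, 0.033, 0.001]
contact_force: [4.6, -2.3, 2.8]
opening: 0.139
[-0.25316308 -0.83538941  0.04443961] [-9.58494555e-02  3.98748954e-01  2.10762448e+00 -7.64828064e-05
  6.34021808e-01 -1.62786701e-01]
cur yaw 3.84 tilt [ 1.2e-03 -2.0e-04 -1.0e+00] shift [-0.0008 -0.0002  0.0013] rotz -0.4639 deg ccw 53.16
```

```bash
python3 -m inch '[{"delta_rot":[0,0,0.07],"translation":[0,0,0],"jaw":0},{"delta_rot":[0,0,0.14],"translation":[0,0,0],"jaw":0},{"delta_rot":[0,0,0.21],"translation":[0,0,0],"jaw":0},{"delta_rot":[0,0,0.28],"translation":[0,0,0],"jaw":0},{"delta_rot":[0,0,0.35],"translation":[0,0,0],"jaw":0},{"delta_rot":[0,0,0.42],"translation":[0,0,0],"jaw":0},{"delta_rot":[0,0,0.49],"translation":[0,0,0],"jaw":0},{"delta_rot":[0,0,0.49],"translation":[0,0,0],"jaw":0}]'
```

```text
t: 10.6
position: [539.1, -28.5, 46.3]
eef_rot: [-0.0, 0.896, -0.443, 0.001]
contact_force: [4.8, -2.4, 0.5]
opening: 0.139
```

```bash
python3 -m inch '[{"delta_rot":[0,0,0.07],"translation":[0,0,0],"jaw":0},{"delta_rot":[0,0,0.14],"translation":[0,0,0],"jaw":0},{"delta_rot":[0,0,0.21],"translation":[0,0,0],"jaw":0},{"delta_rot":[0,0,0.28],"translation":[0,0,0],"jaw":0},{"delta_rot":[0,0,0.35],"translation":[0,0,0],"jaw":0},{"delta_rot":[0,0,0.42],"translation":[0,0,0],"jaw":0},{"delta_rot":[0,0,0.48],"translation":[0,0,0],"jaw":0},{"delta_rot":[0,0,0.48],"translation":[0,0,0],"jaw":0}]'
python3 -c "
from workcell import arm
from h import *
s=arm.state();print(s['wrist_torque'],s['joint_positions']);rel([538.1,-28.3,45],-123,s)"
```

```text
t: 11.4
position: [539.1, -28.6, 46.3]
eef_rot: [0.0, -0.591, 0.807, -0.001]
contact_force: [4.1, -4.9, 1.1]
opening: 0.139
[-0.8289211  -0.80006254 -0.06308732] [-9.60813929e-02  3.98802736e-01  2.10749632e+00 -5.17392606e-04
  6.33786898e-01  1.78168009e+00]
cur yaw -107.56 tilt [ 1.5e-03 -4.0e-04 -1.0e+00] shift [-0.      0.001   0.0013] rotz 0.1347 deg ccw -15.44
```

```bash
python3 -m inch '[{"delta_rot":[0,0,0.05],"translation":[0,0,0],"jaw":0},{"delta_rot":[0,0,0.1],"translation":[0,0,0],"jaw":0},{"delta_rot":[0,0,0.131],"translation":[0,0,0],"jaw":0},{"delta_rot":[0,0,0.131],"translation":[0,0,0],"jaw":0}]'
python3 -m inch '[{"delta_rot":[0,0,0],"translation":[0,0,0],"jaw":0.33},{"delta_rot":[0,0,0],"translation":[0,0,0],"jaw":0.33},{"delta_rot":[0,0,0],"translation":[0,0,0],"jaw":0.33},{"delta_rot":[0,0,0],"translation":[0,0,-0.02],"jaw":0.33},{"delta_rot":[0,0,0],"translation":[0,0,-0.06],"jaw":0.33},{"delta_rot":[0,0,0],"translation":[0,0,-0.1],"jaw":0.33},{"delta_rot":[0,0,0],"translation":[0,0,-0.14],"jaw":0.33},{"delta_rot":[0,0,0],"translation":[0,0,-0.18],"jaw":0.33}]'
python3 -m inch '[{"delta_rot":[0,0,0],"translation":[0.05,0,0],"jaw":0.33},{"delta_rot":[0,0,0],"translation":[0.1,0,0],"jaw":0.33},{"delta_rot":[0,0,0],"translation":[0.15,0,0],"jaw":0.33},{"delta_rot":[0,0,0],"translation":[0.18,0,0],"jaw":0.33},{"delta_rot":[0,0,0],"translation":[0.18,0,0],"jaw":0.33}]'
python3 - <<'E'
from h import *
from workcell import arm
for n in("scene","top"):
    f=arm.get_image(n)["frame"][:,:,::-1]; cv2.imwrite(f"pics/{n}5.png",f)
    for t in("dial_nose","ring_tab"): print(n,t,[(np.round(d["at"],1).tolist(),round(d["confidence"],2)) for d in arm.place_of(n,t)][:3])
b=cv2.imread("pics/top5.png");s=cv2.imread("pics/scene5.png")
cv2.imwrite("pics/t5.png",cv2.resize(b[160:260,310:440],None,fx=6,fy=6,interpolation=3))
cv2.imwrite("pics/s5.png",cv2.resize(s[165:215,265:325],None,fx=11,fy=11,interpolation=3))
print(arm.state()["t"])
E
```

```text
t: 11.8
position: [539.1, -28.7, 46.3]
eef_rot: [0.001, -0.481, 0.877, -0.001]
contact_force: [4.4, -4.6, 0.2]
opening: 0.138
t: 12.6
position: [537.7, -28.2, 227.4]
eef_rot: [-0.0, -0.482, 0.876, 0.0]
contact_force: [0.3, -0.0, -0.0]
opening: 0.329
t: 13.1
position: [440.2, -182.4, 225.8]
eef_rot: [-0.0, -0.481, 0.877, 0.0]
contact_force: [-0.9, 0.7, -0.3]
opening: 0.332
scene dial_nose [([196.7, 289.4], 0.63)]
scene ring_tab [([193.2, 282.1], 0.47)]
top dial_nose [([194.5, 357.2], 0.41)]
top ring_tab [([190.5, 355.4], 0.78), ([203.8, 346.5], 0.3)]
13.4
```

View pics/t5.png

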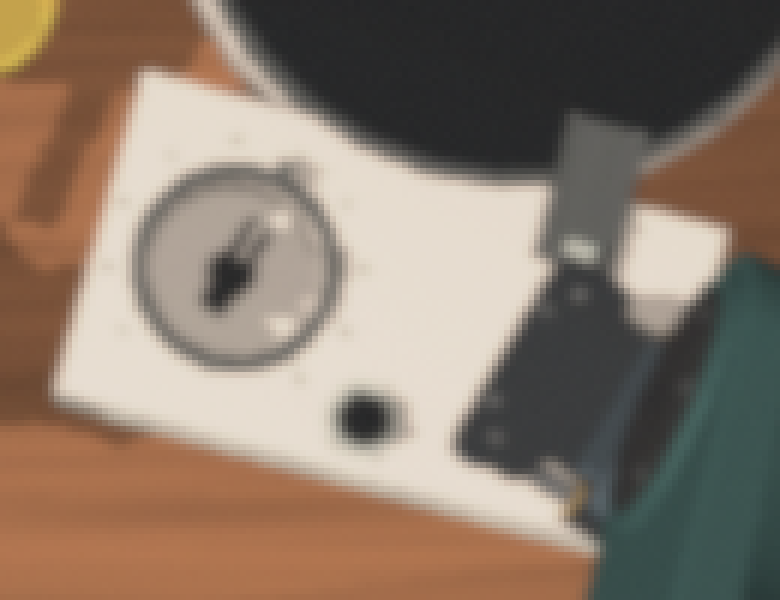

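View pics/s5.png

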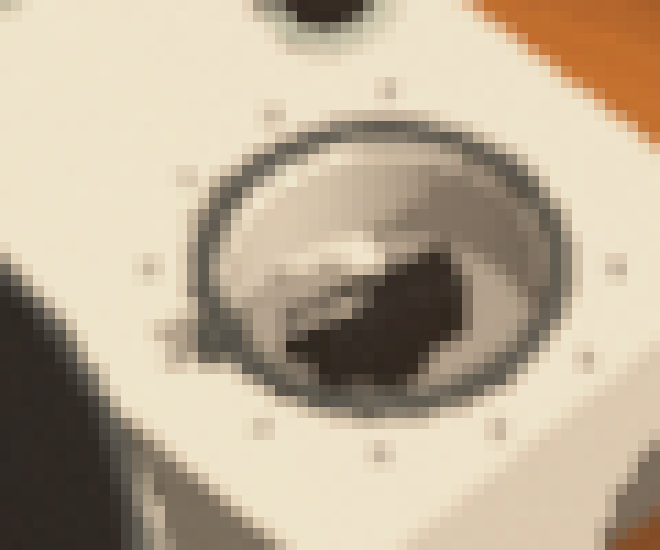

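```bash
python3 - <<'E'
from h import *
from scipy.ndimage import map_coordinates
from scipy.optimize import minimize
c={n:load(n) for n in("scene","top")}
for n,k in(("top",0),("top",5),("scene",0),("scene",5)):
    g=cv2.cvtColor(cv2.imread(f"pics/{n}{k}.png"),cv2.COLOR_BGR2GRAY).astype(float)
    def samp(ax,R,T,z):
        t=np.radians(T);P=np.stack([ax[0]+R*np.cos(t),ax[1]+R*np.sin(t),np.full(t.shape,float(z))],-1).reshape(-1,3)
        p=proj(*c[n],P);return map_coordinates(g,[p[:,1],p[:,0]],order=1).reshape(t.shape)
    T=np.array([t for t in range(0,360,5) if not -60<((t+180)%360-180)<0])
    cost=lambda a:sum(samp(a,R,T,73).mean() for R in(42,43.5,45))-0.5*sum(samp(a,R,T,73).mean() for R in(51,53))
    m=min((minimize(cost,[538+i,-28.5+j],method="Nelder-Mead") for i in(-2,0,2) for j in(-2,0,2)),key=lambda m:m.fun)
    ax=m.x; print(n,k,"ring centre",ax.round(2))
    A=np.arange(-70,11,4.)
    for z,Rs in((72,(49,51)),(81,(41,44,47,50))): print(z,[int(v) for v in sum(samp(ax,R,A,z) for R in Rs)/len(Rs)])
    print(A.astype(int).tolist())
    # two-box model: tab vs angle (dark box contrast at top face)
    def boxmean(th,z):
        u=np.linspace(41,51,6);w=np.linspace(-3,3,5);U,V=np.meshgrid(u,w);t=np.radians(th)
        P=np.stack([ax[0]+U*np.cos(t)-V*np.sin(t),ax[1]+U*np.sin(t)+V*np.cos(t),np.full(U.shape,float(z))],-1).reshape(-1,3)
        p=proj(*c[n],P);return map_coordinates(g,[p[:,1],p[:,0]],order=1).mean()
    B=np.arange(-50,-14,1.)
    for z in(76,81):
        v=np.array([boxmean(b,z) for b in B]);print(" box z",z,"min at",B[v.argmin()],"wt",round((B*np.clip(v.max()-15-v,0,None)).sum()/np.clip(v.max()-15-v,0,None).sum(),1))
    # pale line / dial axis: bar angle via darkness of nose
E
```

```text
top 0 ring centre [538.37 -29.59]
72 [204, 204, 204, 202, 200, 196, 188, 168, 153, 144, 134, 146, 180, 200, 203, 203, 204, 204, 203, 203, 202]
81 [168, 168, 168, 165, 162, 159, 155, 143, 132, 126, 119, 126, 148, 163, 165, 164, 164, 163, 162, 160, 159]
[-70, -66, -62, -58, -54, -50, -46, -42, -38, -34, -30, -26, -22, -18, -14, -10, -6, -2, 2, 6, 10]
 box z 76 min at -30.0 wt -31.9
 box z 81 min at -30.0 wt -32.1
top 5 ring centre [538.37 -29.59]
72 [213, 213, 213, 211, 209, 206, 198, 177, 161, 151, 141, 154, 190, 210, 213, 213, 213, 213, 212, 212, 211]
81 [176, 176, 176, 173, 170, 167, 163, 150, 139, 133, 126, 133, 157, 171, 173, 172, 172, 171, 169, 169, 166]
[-70, -66, -62, -58, -54, -50, -46, -42, -38, -34, -30, -26, -22, -18, -14, -10, -6, -2, 2, 6, 10]
 box z 76 min at -30.0 wt -32.0
 box z 81 min at -30.0 wt -32.1
scene 0 ring centre [539.04 -29.56]
72 [219, 220, 220, 221, 218, 221, 206, 165, 147, 126, 116, 143, 201, 222, 222, 223, 223, 217, 222, 219, 219]
81 [164, 166, 165, 163, 162, 160, 149, 145, 138, 116, 100, 91, 92, 115, 140, 142, 148, 152, 147, 157, 142]
[-70, -66, -62, -58, -54, -50, -46, -42, -38, -34, -30, -26, -22, -18, -14, -10, -6, -2, 2, 6, 10]
 box z 76 min at -28.0 wt -29.2
 box z 81 min at -25.0 wt -25.9
scene 5 ring centre [538.97 -29.58]
72 [220, 221, 222, 222, 220, 222, 208, 167, 148, 127, 117, 143, 201, 223, 222, 223, 223, 218, 223, 221, 221]
81 [165, 167, 166, 164, 164, 161, 151, 147, 140, 117, 101, 93, 92, 108, 124, 122, 119, 109, 100, 104, 83]
[-70, -66, -62, -58, -54, -50, -46, -42, -38, -34, -30, -26, -22, -18, -14, -10, -6, -2, 2, 6, 10]
 box z 76 min at -28.0 wt -28.6
 box z 81 min at -24.0 wt -25.4
```

```bash
python3 - <<'E'
from h import *
c={n:load(n) for n in("scene","top")};S=40;out=[]
for n,ax,(x0,y0) in(("scene",(539,-29.58),(277,189)),("top",(538.4,-29.59),(350,184))):
  for th in(-28,-32):
    im=cv2.resize(cv2.imread(f"pics/{n}5.png")[y0:y0+14,x0:x0+18],None,fx=S//2,fy=S//2,interpolation=0)
    t=np.radians(th);u=np.array([np.cos(t),np.sin(t),0]);v=np.array([-u[1],u[0],0])
    B=[[np.array([*ax,z])+u*l+v*k for l,k in((40,3.5),(52,3.5),(52,-3.5),(40,-3.5))] for z in(70,81)]
    for P in B+[[B[0][i],B[1][i]] for i in range(4)]:
        p=proj(*c[n],np.array(P));cv2.polylines(im,[((p-[x0,y0]+.5)*S/2).round().astype(int)],True,(0,0,255),1)
    out.append(im)
cv2.imwrite("pics/tab.png",np.vstack([np.hstack(out[:2]),np.hstack(out[2:])]))
E
```

```text
(no output)
```

View pics/tab.png

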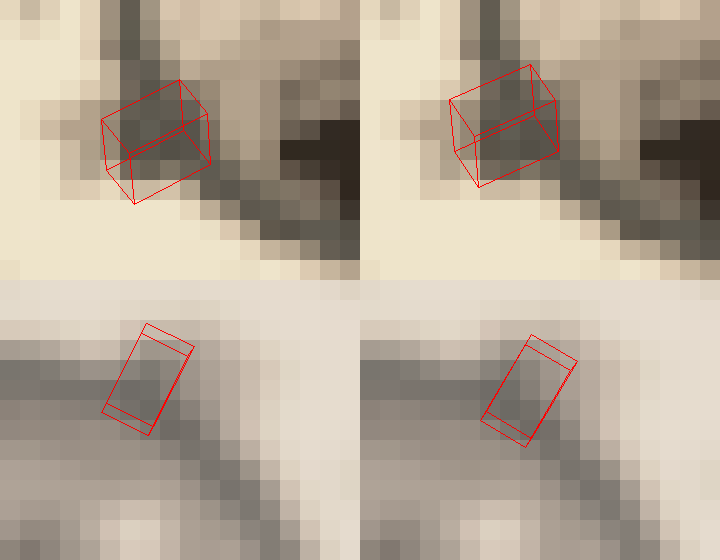

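```bash
python3 - <<'E'
from h import *
from scipy.optimize import minimize
c={n:load(n) for n in("scene","top")};S=8
def cfg(n,k,ax,x0,y0,w,h):
    g=cv2.cvtColor(cv2.imread(f"pics/{n}{k}.png"),cv2.COLOR_BGR2GRAY).astype(float)[y0:y0+h,x0:x0+w]
    def poly(P,hull=True):
        p=(proj(*c[n],np.array(P))-[x0,y0]+.5)*S
        p=p.astype(np.float32)
        return (cv2.convexHull(p).reshape(-1,2) if hull else p)
    def fill(P,hull=True):
        m=np.zeros((h*S,w*S),np.float32);cv2.fillPoly(m,[(poly(P,hull)*16).round().astype(np.int32)],1,shift=4);return m
    A=np.radians(np.arange(0,360,3))
    def model(q,full=False):
        th,sx,sy,sig,dx,dy=q
        a=np.array([ax[0]+dx,ax[1]+dy]);t=np.radians(th);u=np.array([np.cos(t),np.sin(t)]);v=np.array([-u[1],u[0]])
        circ=lambda R,z:[(a[0]+R*np.cos(b),a[1]+R*np.sin(b),z) for b in A]
        base=[a+u*l+v*k_ for l,k_ in((40,3.5),(52,3.5),(52,-3.5),(40,-3.5))]
        tab=fill([(*b,z) for b in base for z in(70,81)])
        shp=[(*b,70) for b in base]+[(b[0]+sx*11,b[1]+sy*11,70) for b in base]
        hole=fill(circ(40,73));out=np.maximum(fill(circ(47,73)),fill(circ(47,70)))
        ring=np.clip(out-hole,0,1)*(1-tab); sh=fill(shp)*(1-out)*(1-tab); inn=hole*(1-tab)
        L=[1-np.clip(ring+sh+inn+tab,0,1),ring,sh,tab]
        f=lambda m:cv2.resize(cv2.GaussianBlur(m,(0,0),max(sig,.1)*S),(w,h),interpolation=cv2.INTER_AREA)
        L=np.array([f(m.astype(np.float32)).ravel() for m in L]); wt=(f(inn.astype(np.float32)).ravel()<.1)
        X=L[:,wt].T;y=g.ravel()[wt];b,*_=np.linalg.lstsq(X,y,rcond=None);r=y-X@b
        return (r,b) if full else (r**2).mean()
    return model
for n,k,ax,box in(("scene",5,(539,-29.58),(275,184,20,20)),("top",5,(538.4,-29.59),(346,181,20,16)),("top",0,(538.4,-29.59),(346,181,20,16))):
    m=cfg(n,k,ax,*box);res=[]
    for th in(-26,-30,-34):
        r=minimize(m,[th,.3,-1.,.6,0,0],method="Nelder-Mead",options=dict(initial_simplex=np.array([[th,.3,-1,.6,0,0]]+[[th+(3 if i==0 else 0),.3+(.5 if i==1 else 0),-1+(.5 if i==2 else 0),.6+(.3 if i==3 else 0),(1 if i==4 else 0),(1 if i==5 else 0)] for i in range(6)]),maxiter=400))
        res.append((r.fun,r.x))
    for f,x in sorted(res,key=lambda t:t[0]): print(n,k,round(f,2),x.round(2),m(x,True)[1].round(0))
    x=min(res,key=lambda t:t[0])[1]
    print([ (t,round(m([t,*x[1:]]),1)) for t in range(-36,-22,2)])
E
```

```text
scene 5 181.49 [-2.786e+01  1.000e-02 -1.010e+00  4.600e-01 -2.600e+00 -4.500e-01] [224.  93. 163.  89.]
scene 5 181.81 [-27.56   0.04  -1.     0.49  -2.69  -0.5 ] [224.  91. 160.  89.]
scene 5 182.91 [-2.709e+01 -1.000e-02 -1.020e+00  5.000e-01 -2.890e+00 -6.900e-01] [224.  91. 159.  89.]
[(-36, np.float64(466.4)), (-34, np.float64(379.2)), (-32, np.float64(285.9)), (-30, np.float64(212.7)), (-28, np.float64(191.9)), (-26, np.float64(210.2)), (-24, np.float64(272.1))]
top 5 28.75 [-28.18   0.08  -1.     0.91  -1.18   0.84] [219. 109. 163. 109.]
top 5 28.87 [-27.98   0.07  -0.98   0.91  -1.17   0.86] [219. 109. 162. 109.]
top 5 29.65 [-28.09   0.05  -1.02   0.87  -1.09   0.97] [219. 111. 163. 110.]
[(-36, np.float64(152.0)), (-34, np.float64(110.1)), (-32, np.float64(69.2)), (-30, np.float64(40.5)), (-28, np.float64(28.9)), (-26, np.float64(38.7)), (-24, np.float64(62.1))]
top 0 30.41 [-27.91   0.06  -1.04   0.97  -1.11   0.82] [211. 103. 156. 101.]
top 0 30.58 [-28.15   0.03  -1.     0.88  -0.86   0.65] [211. 108. 157. 103.]
top 0 30.67 [-28.2    0.06  -1.01   0.89  -0.86   0.63] [211. 108. 158. 102.]
[(-36, np.float64(144.2)), (-34, np.float64(108.9)), (-32, np.float64(70.4)), (-30, np.float64(42.1)), (-28, np.float64(30.5)), (-26, np.float64(39.8)), (-24, np.float64(58.3))]
```

Fits of the tab in both pictures agree on about −28°, while the nose was left at −32.5°. That is inside tolerance but not comfortably, so I go back and trim it by 4°.

```bash
python3 -m inch '[{"delta_rot":[0,0,0],"translation":[-0.05,0,0],"jaw":0.34},{"delta_rot":[0,0,0],"translation":[-0.1,0,0],"jaw":0.34},{"delta_rot":[0,0,0],"translation":[-0.15,0,0],"jaw":0.34},{"delta_rot":[0,0,0],"translation":[-0.18,0,0],"jaw":0.34},{"delta_rot":[0,0,0],"translation":[-0.18,0,0.03],"jaw":0.34},{"delta_rot":[0,0,0],"translation":[-0.18,0,0.07],"jaw":0.34},{"delta_rot":[0,0,0],"translation":[-0.18,0,0.1],"jaw":0.34},{"delta_rot":[0,0,0],"translation":[-0.18,0,0.1],"jaw":0.34}]' 25
python3 -c "
from workcell import arm
from h import *
rel([538.6,-28.6,46],-122.5,arm.state())"
```

```text
t: 14.2
position: [536.0, -27.2, 122.4]
eef_rot: [-0.003, -0.483, 0.876, 0.002]
contact_force: [-0.7, 0.3, 0.3]
opening: 0.335
cur yaw -122.24 tilt [-6.4e-03  6.0e-04 -1.0e+00] shift [-0.0004 -0.0034  0.0764] rotz 0.0022 deg ccw -0.26
```

```bash
python3 -m inch '[{"delta_rot":[0,0,0],"translation":[0,0,0],"jaw":0.34},{"delta_rot":[0,0,0],"translation":[0,0,0.02],"jaw":0.34},{"delta_rot":[0,0,0],"translation":[0,0,0.035],"jaw":0.34},{"delta_rot":[0,0,0],"translation":[0,0,0.045],"jaw":0.34},{"delta_rot":[0,0,0],"translation":[0,0,0.045],"jaw":0.34}]'
python3 -c "
from workcell import arm
from h import *
rel([538.6,-28.6,46],-122.5,arm.state())"
```

```text
t: 14.7
position: [538.0, -28.2, 80.4]
eef_rot: [-0.001, -0.482, 0.876, 0.0]
contact_force: [-0.5, 0.3, -0.3]
opening: 0.337
cur yaw -122.32 tilt [-1.2e-03  1.0e-04 -1.0e+00] shift [-0.     -0.0008  0.0344] rotz 0.0015 deg ccw -0.18
```

```bash
python3 -m inch '[{"delta_rot":[0,0,0],"translation":[0,0,0.012],"jaw":0.34},{"delta_rot":[0,0,0],"translation":[0,0,0.024],"jaw":0.34},{"delta_rot":[0,0,0],"translation":[0,0,0.034],"jaw":0.34},{"delta_rot":[0,0,0],"translation":[0,0,0.034],"jaw":0.34},{"delta_rot":[0,0,0],"translation":[0,0,0.034],"jaw":0},{"delta_rot":[0,0,0],"translation":[0,0,0.034],"jaw":0},{"delta_rot":[0,0,0],"translation":[0,0,0.034],"jaw":0},{"delta_rot":[0,0,0],"translation":[0,0,0.034],"jaw":0}]'
python3 -m inch '[{"delta_rot":[0,0,0],"translation":[0,0,0],"jaw":0},{"delta_rot":[0,0,-0.018],"translation":[0,0,0],"jaw":0},{"delta_rot":[0,0,-0.036],"translation":[0,0,0],"jaw":0},{"delta_rot":[0,0,-0.036],"translation":[0,0,0],"jaw":0},{"delta_rot":[0,0,-0.036],"translation":[0,0,0],"jaw":0}]'
python3 -c "
from workcell import arm
from h import *
rel([538.6,-28.6,46],-118,arm.state())"
```

```text
t: 15.5
position: [538.6, -28.4, 47.3]
eef_rot: [0.0, -0.482, 0.876, -0.0]
contact_force: [-1.5, -2.0, 1.7]
opening: 0.139
t: 16.0
position: [538.6, -28.4, 47.3]
eef_rot: [0.0, -0.513, 0.858, -0.0]
contact_force: [-1.5, -2.4, 5.3]
opening: 0.144
cur yaw -118.25 tilt [ 5.e-04 -1.e-04 -1.e+00] shift [ 0.0002 -0.0001  0.0013] rotz -0.0022 deg ccw 0.25
```

Nose at −28.3°. Release, rise, move aside and look.

```bash
python3 -m inch '[{"delta_rot":[0,0,0],"translation":[0,0,0],"jaw":0.33},{"delta_rot":[0,0,0],"translation":[0,0,0],"jaw":0.33},{"delta_rot":[0,0,0],"translation":[0,0,0],"jaw":0.33},{"delta_rot":[0,0,0],"translation":[0,0,-0.02],"jaw":0.33},{"delta_rot":[0,0,0],"translation":[0,0,-0.06],"jaw":0.33},{"delta_rot":[0,0,0],"translation":[0,0,-0.1],"jaw":0.33},{"delta_rot":[0,0,0],"translation":[0,0,-0.14],"jaw":0.33},{"delta_rot":[0,0,0],"translation":[0,0,-0.18],"jaw":0.33}]'
python3 -m inch '[{"delta_rot":[0,0,0],"translation":[0.05,0,0],"jaw":0.33},{"delta_rot":[0,0,0],"translation":[0.1,0,0],"jaw":0.33},{"delta_rot":[0,0,0],"translation":[0.15,0,0],"jaw":0.33},{"delta_rot":[0,0,0],"translation":[0.2,0,0],"jaw":0.33},{"delta_rot":[0,0,0],"translation":[0.2,-0.05,0],"jaw":0.33},{"delta_rot":[0,0,0],"translation":[0.2,-0.05,0],"jaw":0.33},{"delta_rot":[0,0,0],"translation":[0.2,-0.05,0],"jaw":0.33}]'
python3 - <<'E'
from h import *
from workcell import arm
for n in("scene","top"):
    f=arm.get_image(n)["frame"][:,:,::-1]; cv2.imwrite(f"pics/{n}6.png",f)
b=cv2.imread("pics/top6.png");s=cv2.imread("pics/scene6.png")
cv2.imwrite("pics/t6.png",cv2.resize(b[180:225,325:375],(600,540),interpolation=3))
cv2.imwrite("pics/s6.png",cv2.resize(s[110:310,170:450],None,fx=2.8,fy=2.8,interpolation=3))
s=arm.state();print(s["t"],s["contact_force"],s["dq"].round(3))
E
```

```text
t: 16.8
position: [538.0, -28.3, 228.5]
eef_rot: [-0.0, -0.513, 0.858, 0.0]
contact_force: [-0.2, 0.1, -0.5]
opening: 0.332
t: 17.5
position: [487.9, -228.5, 226.5]
eef_rot: [-0.0, -0.513, 0.858, 0.0]
contact_force: [0.4, 0.2, -0.4]
opening: 0.333
17.6 [-0.46181496  0.04874962 -0.65310015] [ 0.006 -0.012  0.007 -0.    -0.    -0.001]
```

View pics/t6.png

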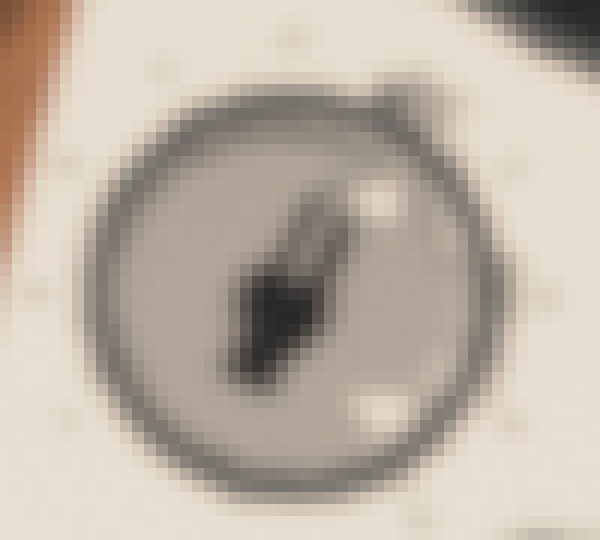

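View pics/s6.png

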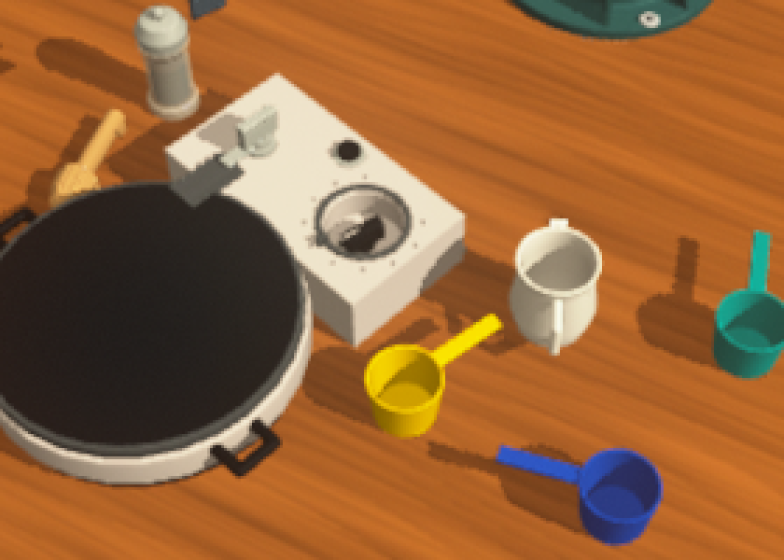

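```bash
python3 - <<'E'
from h import *
c={n:load(n) for n in("scene","top")};S=14;out=[]
for n,ax,(x0,y0) in(("scene",(538.6,-28.8),(282,182)),("top",(538.4,-29.3),(336,191))):
  for th in(None,-24,-29):
    im=cv2.resize(cv2.imread(f"pics/{n}6.png")[y0:y0+27,x0:x0+18+8],None,fx=10,fy=10,interpolation=0)
    if th is not None:
     t=np.radians(th);u=np.array([np.cos(t),np.sin(t),0]);v=np.array([-u[1],u[0],0])
     B=[[np.array([*ax,z])+u*l+v*k for l,k in((-20,6.5),(20,6.5),(20,-6.5),(-20,-6.5))] for z in(40,62)]
     for P in B+[[np.array([*ax,62]),np.array([*ax,62])+u*28.5]]:
        p=proj(*c[n],np.array(P));cv2.polylines(im,[((p-[x0,y0]+.5)*10).round().astype(int)],True,(0,0,255),1)
    out.append(im)
cv2.imwrite("pics/bar.png",np.vstack([np.hstack(out[:3]),np.hstack(out[3:])]))
E
```

```text
(no output)
```

View pics/bar.png

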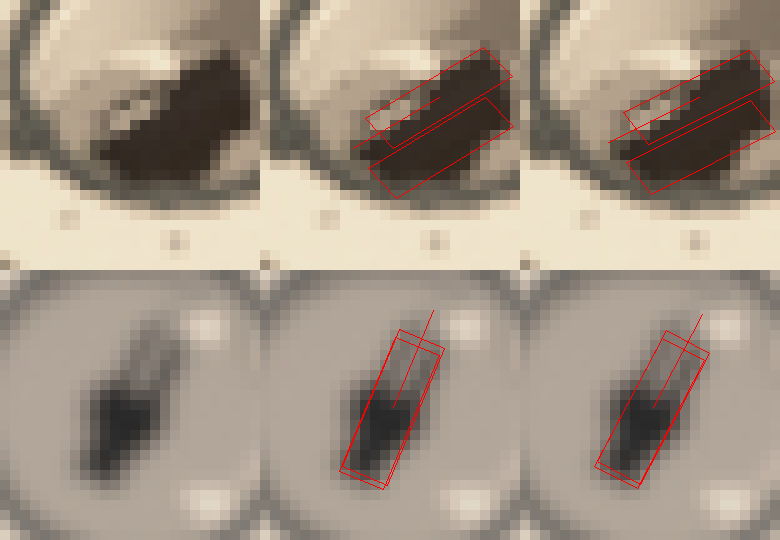

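```bash
python3 - <<'E'
from h import *
K,T=load("top")
for k,j in((0,93.8),(5,-32.5),(6,-28.3)):
    g=cv2.cvtColor(cv2.imread(f"pics/top{k}.png"),cv2.COLOR_BGR2GRAY).astype(float)
    ys,xs=np.mgrid[185:222,332:366]
    P=np.array([backproj(K,T,(x,y),58)[:2] for x,y in zip(xs.ravel(),ys.ravel())])-[538.4,-29.2]
    v=g[185:222,332:366].ravel(); m=(np.hypot(*P.T)<28)
    bg=np.median(v[m])
    for thr in(12,25):
        w=np.clip(bg-thr-v,0,40)*m; mu=(P*w[:,None]).sum(0)/w.sum();D=P-mu
        C=(D*w[:,None]).T@D/w.sum();a=0.5*np.degrees(np.arctan2(2*C[0,1],C[0,0]-C[1,1]));print(k,j,thr,mu.round(1),round(a,1))
E
```

```text
0 93.8 12 [-1.7  1.8] -82.5
0 93.8 25 [-1.6  0.5] -80.6
5 -32.5 12 [-1.3  1.2] -31.7
5 -32.5 25 [-2.5  2. ] -32.2
6 -28.3 12 [-0.7  0.8] -28.8
6 -28.3 25 [-2.   1.4] -29.6
```

```bash
python3 - <<'E'
from workcell import arm
print(arm.sign_off())
E
```

```text
the job is handed in; nothing more can be done
None
```

I turned the winged lock clockwise until it snapped home over the plate's tongue. Then I gripped the dial in its well and turned it clockwise to the tab. I handed the job in at about 17.6 s, with the arm clear and its force reading near zero.

- **Dial setting:** I first left the nose at −32.5° (world angle from the gripper). Fits of the tab in both cameras then put it at about −28°, so I gripped the dial again and trimmed it back by about 4°.
- **Last checks:** the gripper left the nose at −28.3°, and the top picture gave −29 to −30°. Both are within about 2° of the tab, against a limit of 7°. The last picture showed the lock home, and nothing in it suggested the mill, cup, pitcher or reamer had moved. The gripper went nowhere near the release button.
- **Disagreements:** the tab estimates were spread. The detection networks and rougher methods gave about −26° to −33°, and I went with the two fits that agreed. By eye, the bar in the last top picture looked nearer −25°, which is still within the limit.

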